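# Hang the lift-off leaf on the humidifier

## Task

Take the bamboo leaf out of its stand and hang it on the humidifier: with the leaf standing open, lower both of its sockets fully home onto the two upright hinge pins, then swing it shut and let go. The shell is fragile ceramic and the exact place of the pins is not known, so feel for them and press only lightly, and leave the jar, the toothpick holder and the two coasters where they are.

Things in the scene. Friction and masses are not known exactly. Their poses are not given: they have to be found in the camera images.
- shell: White ceramic humidifier, fixed, a box 130 (x) x 170 (y) x 150 mm high, wooden knob on top up to 172 mm. Origin: centre of its underside. Its front face (plane x = -65 mm) looks along its own -x. A dark steel hinge plate at the front's +y side carries two brass pins, one above the other on one vertical axis.
- slot_mark (a point): The near end of the slot in which the hinge plate was screwed tight, at the lower shoulder's height (35 mm above the table), shell (-81, 57.5) mm; axes as the shell's. The pin axis lies anywhere from 2 to 15 mm from here along shell +y, exact in shell x. Both pins: 8 mm thick, 14 mm tall (tops 49 and 115 mm above the table, flat), shoulders of radius 7 mm; plate surface 14 mm behind the axis.
- upper_arm (a point): The same point at the upper shoulder's height, 101 mm above the table; the upper pin is right above the lower one. The 6 mm arm under it (underside at 95 mm) stands over the lower pin, so the leaf's lower socket cannot come straight down from high up: bring it in level from the front, passing between 49 and 95 mm height, then lower.
- brow (a point): Middle of the front lower edge of a ceramic brow on the shell: 20 mm long along y, 137 to 149 mm high, standing 13 mm out from the face. It overhangs the back half of the shut leaf, so the leaf can be hung only while swung open.
- stop (a point): Front of the grey stop strip on the shell's face (12 mm wide, 90 mm tall), 9.5 mm out from the face: the leaf's back meets it when shut.
- leaf: Bamboo leaf (lift-off door): panel 90 (x) x 12 (y) x 110 mm high (z), about 0.16 kg, two steel sockets at its +x edge. Origin: centre of its underside; hung home this is 20 mm above the table. Starts upright in the stand. Open square to the face: leaf x along shell x. Shut: leaf x along shell +y, i.e. 90 degrees counter-clockwise (from above) from there. Turns freely on the pins.
- leaf_sockets (a point): Socket axis at the lower mouth of the lower socket, leaf (56, 0, 15) mm; axes as the leaf's. Home, it is on the true pin axis 35 mm above the table. Sockets: tubes 22 mm outside, 11 mm hole, 14 mm long, open at both ends; the lower spans leaf z 15 to 29 mm, the upper 81 to 95 mm.
- leaf_top (a point): Middle of the leaf's top edge, leaf (0, 0, 110) mm; grip here across the 12 mm thickness (leaf y).
- stand: Dark wooden stand, fixed, 110 (x) x 56 (y) mm, base 12 mm thick, with two rails 80 mm long up to 30 mm height forming a slot 16 mm wide along x in which the leaf stands (leaf x along stand x). Origin: centre of its underside.
- jar: Amber glass jar with clip-on lid, 72 mm across, 104 mm high, loose; leave alone. Origin: centre of its underside.
- toothpicks: White plastic toothpick holder with push top, 46 mm across, 80 mm high, loose; leave alone. Origin: centre of its underside.
- coaster_a: Steel coaster, 96 mm across, 5 mm thick, loose; leave alone. Origin: centre of its underside.
- coaster_b: Steel coaster, the same as the other; leave alone. Origin: centre of its underside.
Things that resemble listed ones, but are neither listed nor needed, are in the scene too. There is more than one size of the shell; the one meant has the size given above.

How it is judged:
On the way:
1. the leaf is fully down on both pins while standing open (more than 35 degrees from shut) (x of leaf_sockets in the frame of shell between -0.0855 and -0.0765 m and y of leaf_sockets in the frame of shell between 0.0577 and 0.0743 m and z of leaf_sockets in the frame of shell between 0.032 and 0.038 m and angle between leaf's own z axis and vertical below 0.1 rad and angle between the x axis of leaf and the y axis of shell, either way round above 0.61 rad), for 0.2 s.
At the end, for the whole second after the job is handed in: The leaf hangs upright (within 6 degrees) on both pins, socket mouth within 3 mm of 35 mm height, at shell x -81 within 4.5 mm and shell y 57.7 to 74.3 mm, shut within 7 degrees, at rest, released; jar, toothpick holder and coasters within 25 mm of their start (x of leaf_sockets in the frame of shell between -0.0855 and -0.0765 m and y of leaf_sockets in the frame of shell between 0.0577 and 0.0743 m and z of leaf_sockets in the frame of shell between 0.032 and 0.038 m and angle between leaf's own z axis and vertical below 0.1 rad and angle between the x axis of leaf and the y axis of shell, either way round below 0.12 rad and y of leaf in the frame of shell below 0.03 m and linear speed of leaf below 0.02 m/s and distance of each of jar, toothpicks, coaster_a, coaster_b from where it was at the start of the episode below 0.025 m); the robot touches nothing.
It fails at once if the ceramic shell with its pins and hinge plate is pressed with more than 35 N (contact force between shell and anything else above 35 N).
It fails at once if a bystander is shifted more than 25 mm (not (distance of each of jar, toothpicks, coaster_a, coaster_b from where it was at the start of the episode below 0.025 m)).
It also fails if it takes over 72 s, if anything falls off the work surface, if the arm or the gripper's body presses on something with over 40 N, if the wrist force passes 120 N, or if a joint passes its speed limit or range.

## Robot

A 7-joint arm with a two-finger parallel gripper is mounted at the origin on the work surface. World frame = base frame: x ahead of the robot, y to its left, z up, the work surface at z = 0. Lengths are in m, angles in rad, forces in N, time in s.
With the tool pointing down it reaches from about 0.35 to 0.9 m from the base axis. Payload 8.1 kg.
Tool frame: the origin (TCP) lies at the very end of the fingers, on their centre line; the grasp point (between the pads) lies 19 mm behind it; z points along the fingers, y is the line along which they close (so a half turn about z gives the same grasp; the last joint's range is limited). The gripper opens to 85 mm and grips with 20 to 120 N. Pads are 22 mm wide; open, the fingers measure 114 mm over their backs; the gripper's body (76 mm by 85 mm) begins 54 mm behind the grasp point. The pads swing forward as they close: fully open they stand 13 mm farther back than shut.
Start: joints at [1.055, 0.434, 0.025, 1.573, -0.012, 1.134, -0.075], TCP at [0.251, -0.573, 0.231] pointing down, gripper open.
Joint ranges: [-2.62, 2.62], [-0.44, 2.09], [-1.27, 1.32], [0.08, 2.57], [-1.32, 4.46], [0.12, 2], [-2.74, 2.74]. Speed limits (rad/s): [2.22, 2.22, 3.01, 3.01, 3.14, 3.14, 3.14].

## Interface

Orientations are given as a rotation vector (axis times angle).
In Python, from station import state, grab_frame, camera_info, job_done, look_for, tip_of gives the robot as it stands. The module is installed in compiled form; this text tells all that it offers.
- The arm moves only by the shell command python3 -m inch 'ROWS'. ROWS is JSON, a list of rows, each a list of 7 numbers: the turn, a rotation vector about the tool's x, y, z in units of 5 degrees (1.0 is 5 degrees), then the shift along the tool's x, y, z in units of 30 mm (1.0 is 30 mm), then the finger opening in mm, from 0 to 85.4. A call has 1 to 8 rows; each row is the pose to reach, as a shift and turn from the pose commanded when the call began, along the tool's axes at that moment; what a row does not reach only later rows make up. A row lasts 1/12 s, in which the tool goes at most 41.7 mm and 7.16 degrees, less where a joint would pass 70% of its speed; a pose out of reach is approached as far as the arm can. A call with a gripper value outside its range is refused whole. The fingers move at their own pace and stop on an object; the grip force is fixed at half the most. Time passes only in rows, so rows that repeat a pose let the fingers close. It gives the time, the measured TCP pose, the force, the opening and the grip force at its end, in the units of the state.
- state(): the state, without advancing time (a new reading comes with each control period).
- grab_frame(name): name is "side" or "top"; returns (picture, depth): 480x640x3 uint8, red, green, blue; 480x640 float32, m along the optical axis (not along the pixel's ray), 0 where there is no reading.
- camera_info(name): a dict with "vfov" (degrees; the focal length in pixels is half the picture's height over the tangent of half this angle, whatever the lens; pixels are square), "cx", "cy" (the principal point, pixels), "world_to_cam" (4x4, takes a point from world to camera coordinates). Camera axes: x right, y up, looking along -z (the intrinsics and any distortion apply to the point x, -y, -z); pixel columns grow to the right and rows downward; lengths in m; the calibration is good to about 2 mm. A picture is of the moment at which its call begins. camera_info takes no time and is no camera call.
- job_done(): hands the job in; it is judged then, once.
Trained networks look in the newest picture that a camera, given by its name, has taken for a name from the list of things; names that differ only in an ending like _2 or _b are one class to them, and where a whole thing is asked for, a point or a joint stands for the part that bears it (a point fixed in the world has none). Each returns a list of dicts, best first, with "p" (0 to 1); they miss things now and then, are a little off and sometimes report something else, mostly with a low value. They report only what shows in the picture. A call takes as long as a camera call. They do not tell look-alikes from the thing itself.
- look_for(name, camera): "at" ([column, row] in pixels, amid what is visible of it).
- tip_of(name, camera): "at" ([column, row] in pixels: a listed point, or the origin of a listed thing).
The state is a dict: "t": time; "qpos": joint angles; "dq": joint speeds; "joint_torque": joint torques, N m; "tcp_pos": TCP position; "ee_rot": TCP orientation; "ft_force": force on the tool from outside, world axes, zero at the start; "ft_torque": the same for the moment, N m; "gripper_width": finger opening in m; "grip_force": force on a finger pad.
Only numpy, scipy, OpenCV 4.12 (cv2) and the standard library are available. Lean on these libraries where they do the work, as an engineer would, in place of code of your own. Each camera call takes 0.05 s, during which the arm holds its last target. There are 200 camera calls.

## Working session

There is one attempt and no reset: what is moved stays moved. The work goes in short steps, Python scripts to look and compute and a shell command to move; the robot and the scene stay as the last step left them, time stands still between calls to the robot, and variables do not carry over. Pictures are saved under pics/ and viewed, at most 10 in all, crops included, and the job is handed in when it is done.

```bash
mkdir -p pics; ls; cat > h.py <<'E'
import numpy as np, cv2
from scipy.spatial.transform import Rotation as R
from station import *
def K(n):
    c=camera_info(n); f=240/np.tan(np.radians(c["vfov"])/2); return f,c["cx"],c["cy"],np.array(c["world_to_cam"])
def cloud(n,d):
    f,cx,cy,T=K(n); v,u=np.mgrid[0:480,0:640]
    P=np.stack([(u-cx)/f*d,-(v-cy)/f*d,-d,np.ones_like(d)],-1)
    return (P@np.linalg.inv(T).T)[...,:3]
def proj(n,p):
    f,cx,cy,T=K(n); q=T@np.append(p,1); return np.array([cx+f*q[0]/-q[2], cy-f*q[1]/-q[2]])
E
python3 - <<'E'
from h import *
for n in("side","top"):
    im,d=grab_frame(n); np.savez(f"{n}0.npz",im=im,d=d); print(camera_info(n))
    cv2.imwrite(f"pics/{n}0.png",im[...,::-1])
    X=cloud(n,d)
    for k in ("shell","leaf","stand","jar","toothpicks","coaster_a"):
        print(n,k,[(round(o["p"],2),np.round(o["at"]).astype(int).tolist(),X[int(o["at"][1]),int(o["at"][0])].round(3).tolist()) for o in look_for(k,n)[:4]])
print(state())
E
```

```text
pics
{'vfov': 51.03959444724903, 'cx': 323.3291592987756, 'cy': 244.16542413451842, 'world_to_cam': array([[ 0.66063118,  0.75063484, -0.01066719, -0.40055783],
       [-0.54818132,  0.49206324,  0.6762921 ,  0.23818925],
       [ 0.51289735, -0.44093209,  0.73655631, -1.3878844 ],
       [ 0.        ,  0.        ,  0.        ,  1.        ]])}
side shell [(0.95, [418, 187], [0.602, 0.287, 0.115]), (0.87, [364, 241], [0.661, 0.058, 0.151]), (0.83, [397, 337], [0.837, -0.035, 0.118])]
side leaf [(0.78, [191, 325], [0.563, -0.279, 0.091])]
side stand [(0.84, [197, 353], [0.572, -0.29, 0.021])]
side jar [(0.56, [360, 158], [0.416, 0.289, 0.089])]
side toothpicks [(0.78, [309, 380], [0.775, -0.181, 0.062])]
side coaster_a [(0.87, [303, 207], [0.382, 0.13, 0.003]), (0.85, [240, 242], [0.379, -0.057, 0.004]), (0.37, [194, 325], [0.562, -0.274, 0.085])]
{'vfov': 57.88389723695062, 'cx': 319.8814935900139, 'cy': 243.36109649250102, 'world_to_cam': array([[-0.0151988 , -0.99982095, -0.01127261,  0.01716411],
       [ 0.98468048, -0.01692529,  0.17354504, -0.60965934],
       [-0.17370476, -0.0
[... 601 characters left out ...]
])]
{'t': 0.7, 'qpos': array([ 1.05533834,  0.43447752,  0.02497928,  1.57317214, -0.01155848,
        1.13400659, -0.07512421]), 'dq': array([ 0.0008056 ,  0.00044821,  0.00176987, -0.00146294, -0.00045432,
        0.00024454, -0.0008271 ]), 'joint_torque': array([ 1.99396118e-04, -6.70109010e+01,  1.02404751e+00, -3.16512394e+01,
        1.53897417e-02,  2.30191268e-03,  4.98621262e-05]), 'tcp_pos': array([ 0.25075397, -0.57252183,  0.23134738]), 'ee_rot': array([ 3.07482973e+00,  6.43790087e-01, -2.50633166e-05]), 'ft_force': array([-1.21389401,  0.33299364,  0.750993  ]), 'ft_torque': array([-0.01831227, -0.00223728, -0.01342764]), 'grip_force': 0.0, 'gripper_width': 0.08550242180203699}
```

View pics/side0.png

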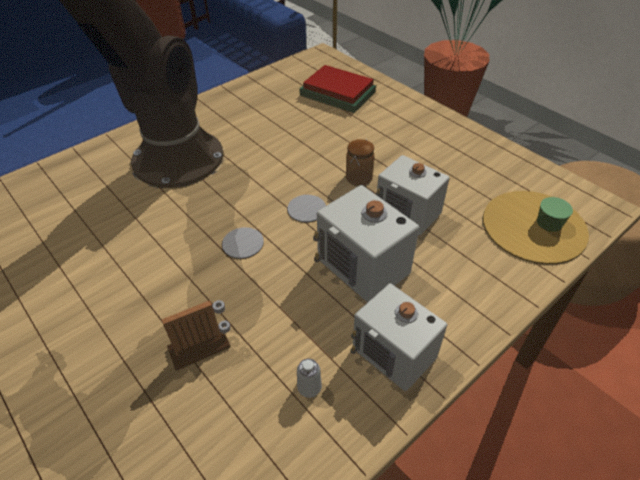

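View pics/top0.png

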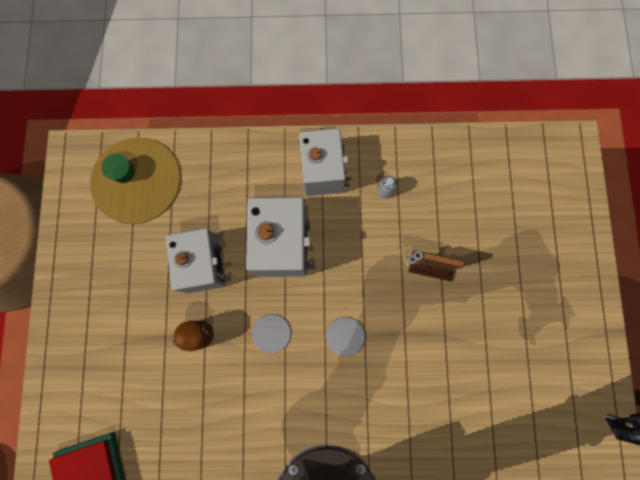

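```bash
python3 - <<'E'
from h import *
D={n:np.load(f"{n}0.npz") for n in("side","top")}
X={n:cloud(n,D[n]["d"]) for n in D}
im=D["side"]["im"]
a=cv2.resize(im[180:300,290:430],(800,600*800//800),interpolation=cv2.INTER_CUBIC)
cv2.imwrite("pics/shellcrop.png",a[...,::-1])
# shell top
for n in D:
    P=X[n]; m=(P[...,2]>.145)&(P[...,2]<.156)&(abs(P[...,0]-.61)<.12)&(abs(P[...,1]-.1)<.13)
    q=P[m]; r=cv2.minAreaRect((q[:,:2]*1000).astype(np.float32)); print(n,"shell top",len(q),r,q[:,2].mean(), np.percentile(q[:,:2],[0.5,99.5],axis=0))
    m=(P[...,2]>.02)&(P[...,2]<.13)&(abs(P[...,0]-.62)<.10)&(P[...,1]<.06)&(P[...,1]>-.03)
    q=P[m]; print(n,"front",len(q)); 
    if len(q)>50:
        h,e=np.histogram(q[:,1],np.arange(-.03,.06,.004)); print(dict(zip((e[:-1]*1e3).round(),h)))
    m=(P[...,2]>.105)&(P[...,2]<.135)&(abs(P[...,0]-.55)<.1)&(abs(P[...,1]+.27)<.1)
    q=P[m]; print(n,"leaf",len(q),cv2.minAreaRect((q[:,:2]*1000).astype(np.float32)),q[:,2].max(),q.mean(0)) 
    for k in ("slot_mark","upper_arm","brow","stop","leaf_sockets","leaf_top","leaf","stand","shell"):
        print(n,k,[(round(o["p"],2),np.round(o["at"],1).tolist()) for o in tip_of(k,n)[:3]])
E
```

```text
side shell top 3611 ((620.34716796875, 99.35086059570312), (144.31820678710938, 171.7607879638672), 89.69822692871094) 0.14934870246491105 [[0.5381192  0.03141149]
 [0.70393503 0.1694004 ]]
side front 2226
{np.float64(-30.0): np.int64(0), np.float64(-26.0): np.int64(0), np.float64(-22.0): np.int64(0), np.float64(-18.0): np.int64(0), np.float64(-14.0): np.int64(0), np.float64(-10.0): np.int64(0), np.float64(-6.0): np.int64(0), np.float64(-2.0): np.int64(0), np.float64(2.0): np.int64(0), np.float64(6.0): np.int64(0), np.float64(10.0): np.int64(0), np.float64(14.0): np.int64(0), np.float64(18.0): np.int64(24), np.float64(22.0): np.int64(45), np.float64(26.0): np.int64(23), np.float64(30.0): np.int64(152), np.float64(34.0): np.int64(80), np.float64(38.0): np.int64(1220), np.float64(42.0): np.int64(512), np.float64(46.0): np.int64(64), np.float64(50.0): np.int64(38), np.float64(54.0): np.int64(43)}
side leaf 625 ((557.9298706054688, -265.8200988769531), (111.00027465820312, 20.624670028686523), 75.24427032470703) 0.12516843313936166 [ 0.55956318 -0.27223631  0.11659398]
side slot_mark [(0
[... 1524 characters left out ...]
87158203125), (111.0282974243164, 18.821889877319336), 73.64530944824219) 0.1275950630173236 [ 0.55645646 -0.26592002  0.11830235]
top slot_mark [(0.96, [349.3, 183.4]), (0.77, [227.5, 274.1]), (0.68, [312.5, 264.6])]
top upper_arm [(0.96, [349.2, 176.6]), (0.81, [224.3, 275.0]), (0.63, [312.8, 263.5])]
top brow [(0.97, [347.6, 158.5]), (0.89, [307.5, 243.7]), (0.64, [221.6, 261.5])]
top stop [(0.68, [219.2, 246.2]), (0.64, [344.1, 151.6]), (0.62, [309.9, 224.1])]
top leaf_sockets [(0.71, [412.7, 261.4])]
top leaf_top [(0.63, [443.7, 260.6])]
top leaf [(0.74, [434.5, 260.2])]
top stand [(0.64, [431.6, 266.0])]
top shell [(0.84, [325.3, 171.1]), (0.78, [196.4, 266.0]), (0.77, [281.4, 244.6])]
```

View pics/shellcrop.png

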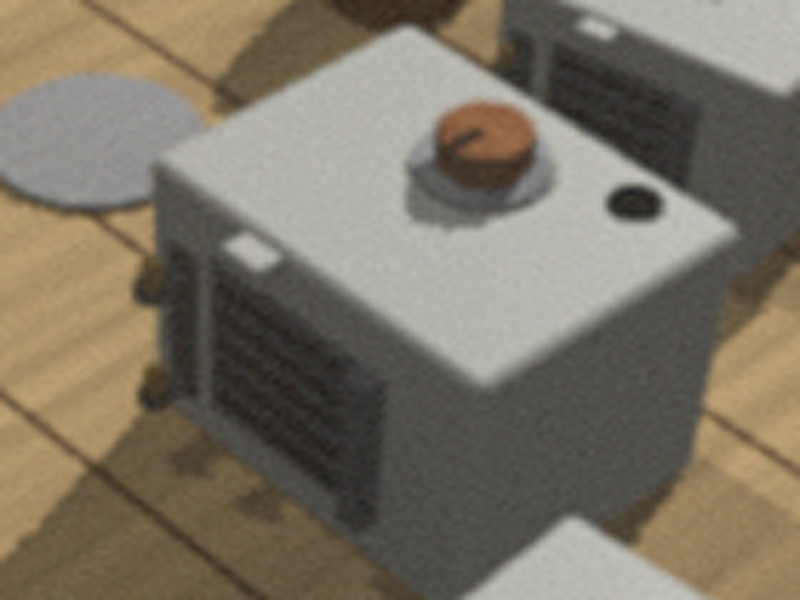

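```bash
cat > fit.py <<'E'
from h import *
from scipy.optimize import minimize
D={n:np.load(f"{n}0.npz") for n in("side","top")}
X={n:cloud(n,D[n]["d"]) for n in D}
for n in D:
    P=X[n]; m=(P[...,2]>.145)&(P[...,2]<.156)&(abs(P[...,0]-.61)<.12)&(abs(P[...,1]-.1)<.13)
    q=P[m][:,:2]
    # rectangle fit: maximise agreement between inside/outside pixel classes
    M=(P[...,2]>.02)|(P[...,2]<.001) ; z=P[...,2]
    near=(abs(P[...,0]-.62)<.12)&(abs(P[...,1]-.1)<.11)
    C=P[near]; 
    # silhouettes by bin: extents
    rows=[]
    for lo in np.arange(.545,.69,.008):
        s=q[(q[:,0]>lo)&(q[:,0]<lo+.008)]
        rows.append((lo+.004,np.percentile(s[:,1],1.5),np.percentile(s[:,1],98.5)))
    rows=np.array(rows); print(n); print("x,ymin",(rows*1e3).round(1).tolist())
    cols=[]
    for lo in np.arange(.05,.16,.01):
        s=q[(q[:,1]>lo)&(q[:,1]<lo+.01)]
        cols.append((lo+.005,np.percentile(s[:,0],1.5),np.percentile(s[:,0],98.5)))
    cols=np.array(cols);print("y,xmin,xmax",(cols*1e3).round(1).tolist())
    print("slopes back",np.polyfit(rows[:,0],rows[:,2],1),"left",np.polyfit(cols[:,0],cols[:,1],1),"right",np.polyfit(cols[:,0],cols[:,2],1))
P=X["side"]; m=(P[...,2]>.02)&(P[...,2]<.13)&(P[...,0]>.57)&(P[...,0]<.69)&(P[...,1]<.046)&(P[...,1]>.032)
q=P[m]; A=np.c_[q[:,0]-.62,q[:,2]-.075,np.ones(len(q))]; print("front",np.linalg.lstsq(A,q[:,1],rcond=None)[0],np.median(q[:,1]))
m2=m&(P[...,0]>.655); print("bare front y", np.median(P[m2][:,1]))
# leaf
for n in D:
    P=X[n]; m=(P[...,2]>.112)&(P[...,2]<.130)&(abs(P[...,0]-.55)<.1)&(abs(P[...,1]+.27)<.1)
    q=P[m]; l=q[:,1]; print(n,"leaf",len(q),cv2.fitLine((q[:,:2]*1e3).astype(np.float32),cv2.DIST_HUBER,0,.01,.01).ravel(),np.percentile(q,[1,99],axis=0).round(4).tolist(), np.percentile(q[:,2],[50,90]))
    m=(P[...,2]>.085)&(P[...,2]<.13)&(abs(P[...,0]-.55)<.1)&(P[...,1]>-.235)&(P[...,1]<-.15); q=P[m]; print("sock",len(q),q.mean(0),np.percentile(q,[2,98],axis=0).round(4).tolist())
    m=(P[...,2]>.022)&(P[...,2]<.036)&(abs(P[...,0]-.55)<.08)&(abs(P[...,1]+.27)<.1); q=P[m]; print("rails",len(q),cv2.minAreaRect((q[:,:2]*1000).astype(np.float32)))
im=D["side"]["im"].astype(int)
sub=im[225:270,305:325]; b=(sub[...,0]-sub[...,2]>25)
print(np.array2string(sub[...,0]-sub[...,2],max_line_width=200,threshold=10000))
for k,z in(("ltop",.049),("utop",.115),("lsh",.035),("ush",.101)):
  print(k,[proj("side",[.6195-.0575-s,.0265,z]).round(1).tolist() for s in(.002,.0085,.015)],[proj("top",[.6195-.0575-s,.0265,z]).round(1).tolist() for s in(.002,.0085,.015)])
E
python3 fit.py
```

```text
side
x,ymin [[549.0, 43.6, 166.8], [557.0, 42.4, 166.8], [565.0, 44.5, 168.3], [573.0, 44.2, 166.8], [581.0, 42.8, 168.3], [589.0, 37.0, 167.1], [597.0, 29.1, 167.0], [605.0, 29.0, 165.3], [613.0, 40.3, 167.7], [621.0, 43.2, 168.4], [629.0, 42.5, 166.2], [637.0, 42.6, 164.9], [645.0, 44.2, 166.8], [653.0, 43.4, 166.4], [661.0, 43.6, 166.5], [669.0, 42.3, 167.3], [677.0, 42.1, 166.8], [685.0, 43.2, 165.8], [693.0, 44.9, 166.6]]
y,xmin,xmax [[55.0, 541.0, 701.9], [65.0, 539.8, 701.7], [75.0, 540.6, 702.3], [85.0, 539.3, 701.9], [95.0, 541.9, 701.1], [105.0, 540.5, 702.1], [115.0, 541.3, 703.1], [125.0, 540.2, 703.9], [135.0, 540.7, 703.8], [145.0, 539.8, 703.6], [155.0, 539.3, 703.2]]
slopes back [-0.00681148  0.17106703] left [-0.00625374  0.54105244] right [0.02243982 0.70024329]
top
x,ymin [[549.0, 47.0, 170.1], [557.0, 45.0, 170.7], [565.0, 47.0, 170.4], [573.0, 47.0, 172.2], [581.0, 46.8, 170.4], [589.0, 35.6, 170.6], [597.0, 35.3, 170.5], [605.0, 33.3, 170.6], [613.0, 46.6, 170.8], [621.0, 46.4, 170.9], [629.0, 46.2, 170.8], [637.0, 46.4, 171.2], [645.0, 44.2, 169.6], [653.0, 46.
[... 3852 characters left out ...]
 47 37 40 35 41 40 41 42 42 41 39 28]
 [64 66 65 69 70 64 59 44 41 40 42 40 43 39 40 36 40 38 39 38]
 [64 68 68 68 65 53 44 41 36 39 38 44 39 41 40 39 37 37 39 36]
 [68 66 69 66 62 49 37 36 40 37 40 38 40 38 38 40 39 35 34 35]
 [66 68 65 62 54 43 36 39 40 39 38 38 38 42 39 38 35 33 34 24]]
ltop [[318.1, 254.7], [316.1, 253.0], [314.1, 251.4]] [[312.4, 263.7], [312.4, 266.4], [312.5, 269.0]]
utop [[317.5, 233.4], [315.4, 231.7], [313.4, 230.0]] [[311.6, 260.1], [311.6, 262.9], [311.7, 265.7]]
lsh [[318.2, 259.0], [316.2, 257.3], [314.3, 255.6]] [[312.6, 264.4], [312.6, 267.0], [312.6, 269.6]]
ush [[317.6, 238.1], [315.6, 236.4], [313.5, 234.7]] [[311.8, 260.9], [311.8, 263.7], [311.9, 266.4]]
```

```bash
cat >> h.py <<'E'
def go(x,y,z,yaw):
    s=state(); r=R.from_rotvec(s["ee_rot"]); c,sn=np.cos(np.radians(yaw)),np.sin(np.radians(yaw))
    T=R.from_matrix(np.array([[c,sn,0],[sn,-c,0],[0,0,-1.]]))
    rv=np.degrees((r.inv()*T).as_rotvec())/5; sh=r.inv().apply(np.array([x,y,z])-s["tcp_pos"])/.03
    print("row",np.r_[rv,sh].round(3).tolist(),"rows>=",round(max(np.linalg.norm(rv)*5/7.16,np.linalg.norm(sh)*30/41.7),1))
def st():
    s=state(); x=R.from_rotvec(s["ee_rot"]).as_matrix()
    print("t",s["t"],"tcp",(s["tcp_pos"]*1e3).round(2),"yaw",np.degrees(np.arctan2(x[1,0],x[0,0])).round(2),"tilt",x[:2,2].round(4),"F",s["ft_force"].round(1),"T",s["ft_torque"].round(2),"w",round(s["gripper_width"]*1e3,1),"g",round(s["grip_force"],1))
E
python3 -c "
from h import *
go(.5568,-.276,.2,76)"
```

```text
row [0.0, 0.001, -10.471, 13.311, -4.962, 1.043] rows>= 10.2
```

```bash
python3 -m inch '[[0,0,-10.47,13.3,-4.96,1.04,85],[0,0,-10.47,13.3,-4.96,1.04,85],[0,0,-10.47,13.3,-4.96,1.04,85],[0,0,-10.47,13.3,-4.96,1.04,85],[0,0,-10.47,13.3,-4.96,1.04,85],[0,0,-10.47,13.3,-4.96,1.04,85],[0,0,-10.47,13.3,-4.96,1.04,85],[0,0,-10.47,13.3,-4.96,1.04,85]]'; python3 -c "
from h import *
st();go(.5568,-.276,.2,76)"
```

```text
t: 2.27
tcp_pos: [0.4906, -0.3398, 0.2071]
ee_rot: [2.468, 1.942, 0.0]
ft_force: [0.3, -1.4, -0.0]
gripper_width: 0.0852
grip_force: 0.0
t 2.2667 tcp [ 490.57 -339.79  207.08] yaw 76.4 tilt [ 0.0004 -0.0004] F [ 0.3 -1.4 -0. ] T [-0.03 -0.07  0.02] w 85.2 g 0.0
row [0.006, 0.003, 0.08, 2.586, 1.646, 0.236] rows>= 2.2
```

```bash
python3 -m inch '[[0,0,0,2.5,1.6,0.2,85],[0,0,0,2.5,1.6,0.2,85],[0,0,0,2.5,1.6,0.2,85],[0,0,0,2.5,1.6,0.2,85],[0,0,0,2.5,1.6,0.2,85],[0,0,0,2.5,1.6,0.2,85]]' >/dev/null; python3 - <<'E'
from h import *
st();go(.5568,-.276,.096,76)
im,d=grab_frame("side"); a=cv2.resize(im[220:380,120:320],(800,640)[:2],interpolation=cv2.INTER_CUBIC)[:600]
cv2.imwrite("pics/a1.png",a[...,::-1])
E
```

```text
t 2.7667 tcp [ 553.28 -281.4   200.91] yaw 75.9 tilt [-0.0007 -0.0009] F [ 0.  -0.6 -0.6] T [ 0.02 -0.   -0.02] w 84.9 g 0.0
row [-0.005, 0.011, -0.019, 0.207, 0.071, 3.497] rows>= 2.5
```

View pics/a1.png

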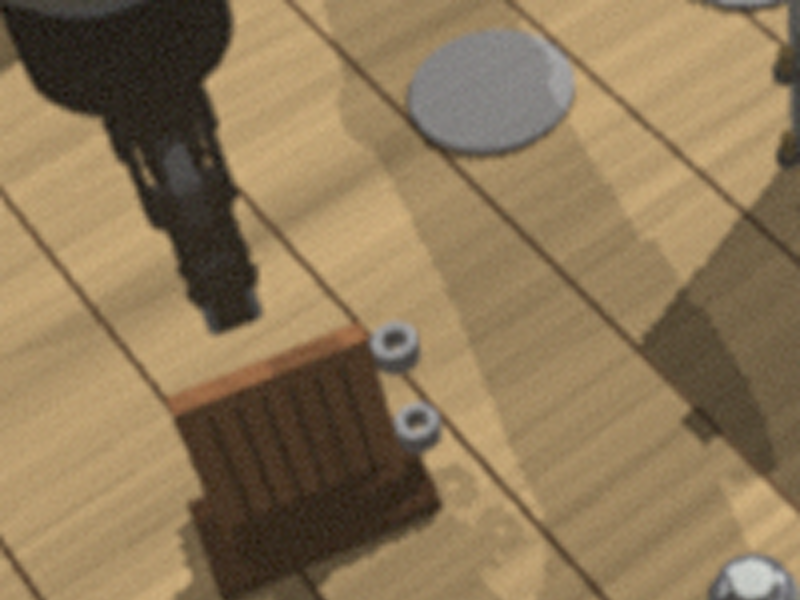

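The gripper hangs above the leaf (crop 230,320; leaf top edge 175,405 to 360,330), in line with it. Going down and gripping.

```bash
python3 -m inch '[[0,0,0,0.2,0.07,1.2,85],[0,0,0,0.2,0.07,2.4,85],[0,0,0,0.2,0.07,3.5,85],[0,0,0,0.2,0.07,3.5,85]]'; python3 -m inch '[[0,0,0,0,0,0,20],[0,0,0,0,0,0,14],[0,0,0,0,0,0,5],[0,0,0,0,0,0,5],[0,0,0,0,0,0,5],[0,0,0,0,0,0,5],[0,0,0,0,0,0,5]]';python3 -c "
from h import *
st()"
```

```text
t: 3.15
tcp_pos: [0.5527, -0.2749, 0.09]
ee_rot: [-2.471, -1.926, 0.009]
ft_force: [-1.1, 0.2, -1.0]
gripper_width: 0.0848
grip_force: 0.0
t: 3.73
tcp_pos: [0.5582, -0.275, 0.0972]
ee_rot: [2.474, 1.933, 0.001]
ft_force: [-0.8, -0.0, 6.9]
gripper_width: 0.0107
grip_force: 59.5
t 3.7333 tcp [ 558.21 -274.98   97.21] yaw 75.99 tilt [ 0.0015 -0.0009] F [-0.8 -0.   6.9] T [ 0.06  0.38 -0.02] w 10.7 g 59.5
```

```bash
python3 -m inch '[[0,0,0,0,0,-0.5,5],[0,0,0,0,0,-1.35,5],[0,0,0,0,0,-1.35,5],[0,0,0,0,0,-1.35,5]]' | tail -4;python3 -c "
from h import *
st();go(.5555,-.064,.137,90)"
```

```text
ee_rot: [2.473, 1.932, 0.002]
ft_force: [0.6, -0.1, -1.4]
gripper_width: 0.0108
grip_force: 58.9
t 4.0667 tcp [ 558.64 -275.01  137.99] yaw 76.0 tilt [ 0.0028 -0.0013] F [ 0.6 -0.1 -1.4] T [-0.06  0.03  0.04] w 10.8 g 58.9
row [0.034, 0.011, -2.8, 6.799, -1.803, 0.024] rows>= 5.1
```

```bash
python3 -m inch '[[0,0,-0.5,1,-0.26,0,5],[0,0,-1,2.2,-0.6,0,5],[0,0,-1.6,3.4,-0.9,0,5],[0,0,-2.2,4.6,-1.2,0,5],[0,0,-2.8,5.8,-1.55,0,5],[0,0,-2.8,6.8,-1.8,0,5],[0,0,-2.8,6.8,-1.8,0,5],[0,0,-2.8,6.8,-1.8,0,5]]' | tail -3;python3 - <<'E'
from h import *
st();go(.5555,-.064,.137,90)
for n in("side","top"):
    im,d=grab_frame(n); np.savez(f"{n}1.npz",im=im,d=d)
    P=cloud(n,d); tc=state()["tcp_pos"]
    m=(P[...,2]>.03)&(P[...,2]<.15)&(abs(P[...,0]-.555)<.025)&(P[...,1]>-.024)&(P[...,1]<.012); q=P[m]; print(n,len(q),np.percentile(q,[2,50,98],axis=0).round(4).tolist())
    print(n,[ (o["p"],o["at"]) for o in tip_of("leaf_sockets",n)[:2]],"pred",proj(n,tc+[0,.0547,-.0702]))
im=np.load("side1.npz")["im"]
cv2.imwrite("pics/a2.png",cv2.resize(im[200:290,250:370],(800,600),interpolation=cv2.INTER_CUBIC)[...,::-1])
E
```

```text
ft_force: [-0.4, -0.2, -2.4]
gripper_width: 0.0109
grip_force: 58.7
t 4.7333 tcp [554.09 -61.16 135.83] yaw 90.25 tilt [-0.0011  0.0007] F [-0.4 -0.2 -2.4] T [-0.08  0.    0.01] w 10.9 g 58.7
row [-0.013, -0.008, 0.051, -0.095, 0.046, -0.039] rows>= 0.1
side 204 [[0.5465, -0.0236, 0.0582], [0.5593, -0.0124, 0.0818], [0.5645, 0.0011, 0.1459]]
side [(0.62, [307.2, 255.3])] pred [303.38442397 256.36051381]
top 113 [[0.5431, -0.023, 0.0699], [0.5491, -0.0093, 0.1365], [0.5625, 0.0004, 0.1484]]
top [(0.71, [307.3, 244.5])] pred [327.53330383 264.97827936]
```

View pics/a2.png

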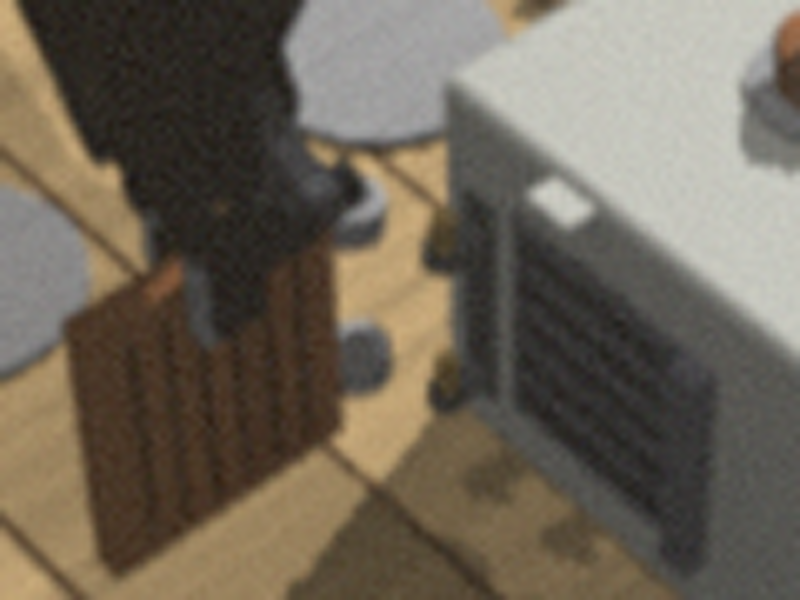

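Socket (lower one at crop 363,358) stands level in front of the pins (447,230 and 447,375). Bringing it in and feeling for the hinge plate.

```bash
python3 -c "
from h import *
st()"; python3 -m inch '[[0,0,0.05,0.4,0.02,0,5],[0,0,0.05,0.7,0.03,0,5],[0,0,0.05,0.8,0.03,0,5],[0,0,0.05,0.8,0.03,0,5]]' >/dev/null;python3 -c "
from h import *
st()"; python3 -m inch '[[0,0,0,0.05,0,0,5],[0,0,0,0.1,0,0,5]]' |grep force;python3 -c "
from h import *
st()"
```

```text
t 4.9333 tcp [554.31 -65.4  135.94] yaw 89.87 tilt [-0.0009 -0.0007] F [ 0.7 -0.3 -1.4] T [-0.02  0.03  0.01] w 11.2 g 58.7
t 5.2667 tcp [555.54 -38.98 136.43] yaw 89.81 tilt [-0.      0.0004] F [ 0.1  0.  -2.5] T [-0.02  0.03 -0.02] w 10.4 g 58.7
ft_force: [0.8, 0.8, -2.0]
grip_force: 58.7
t 5.4333 tcp [555.51 -37.4  136.36] yaw 89.7 tilt [-0.0001 -0.0005] F [ 0.8  0.8 -2. ] T [0.   0.04 0.07] w 10.6 g 58.7
```

```bash
python3 -m inch '[[0,0,0.05,0.05,0,0,5],[0,0,0.05,0.1,0,0,5],[0,0,0.05,0.15,0,0,5],[0,0,0.05,0.15,0,0,5]]' |grep -E "tcp|ft_f"; python3 -m inch '[[0,0,0,0.03,0,0,5],[0,0,0,0.06,0,0,5],[0,0,0,0.06,0,0,5]]' |grep -E "tcp|ft_f"; python3 -m inch '[[0,0,0,0.03,0,0,5],[0,0,0,0.03,0,0,5],[0,0,0,0.03,0,0,5]]' |grep -E "tcp|ft_f"; python3 -c "
from h import *
st()"
```

```text
tcp_pos: [0.5556, -0.0318, 0.1365]
ft_force: [-0.3, 0.8, -1.1]
tcp_pos: [0.5556, -0.0302, 0.1364]
ft_force: [0.3, -0.8, -1.8]
tcp_pos: [0.5556, -0.0295, 0.1365]
ft_force: [-0.4, -0.4, -1.6]
t 6.2667 tcp [555.61 -29.51 136.48] yaw 89.5 tilt [ 0.0001 -0.0001] F [-0.4 -0.4 -1.6] T [ 0.02 -0.06  0.02] w 10.7 g 58.7
```

```bash
for i in 1; do :; done; python3 -m inch '[[0,0,-0.1,0.03,0,0,5],[0,0,-0.1,0.03,0,0,5]]' |grep -E "tcp|ft_f"; python3 -m inch '[[0,0,0,0.03,0,0,5],[0,0,0,0.03,0,0,5]]' |grep -E "tcp|ft_f"; python3 -m inch '[[0,0,0,0.03,0,0,5],[0,0,0,0.03,0,0,5]]' |grep -E "tcp|ft_f";  python3 -m inch '[[0,0,0,0.03,0,0,5],[0,0,0,0.03,0,0,5]]' |grep -E "tcp|ft_f"; python3 -c "
from h import *
st()"
```

```text
tcp_pos: [0.5556, -0.0285, 0.1365]
ft_force: [-0.5, -0.2, -2.1]
tcp_pos: [0.5556, -0.0275, 0.1365]
ft_force: [-0.6, 0.3, -2.0]
tcp_pos: [0.5556, -0.0266, 0.1365]
ft_force: [-0.9, 0.3, -1.7]
tcp_pos: [0.5556, -0.0257, 0.1365]
ft_force: [0.1, 0.1, -0.9]
t 6.9333 tcp [555.59 -25.67 136.46] yaw 90.01 tilt [0.     0.0001] F [ 0.1  0.1 -0.9] T [-0.04  0.02  0.06] w 11.0 g 58.7
```

```bash
python3 -m inch '[[0,0,0,0.03,0,0,5],[0,0,0,0.03,0,0,5]]' |grep -E "tcp|ft_f"; python3 -m inch '[[0,0,0,0.03,0,0,5],[0,0,0,0.03,0,0,5]]' |grep -E "tcp|ft_f"; python3 -m inch '[[0,0,0,0.03,0,0,5],[0,0,0,0.03,0,0,5]]' |grep -E "tcp|ft_f";  python3 -c "
from h import *
st()"
```

```text
tcp_pos: [0.5556, -0.0248, 0.1364]
ft_force: [0.7, 0.2, -1.2]
tcp_pos: [0.5556, -0.0241, 0.1364]
ft_force: [0.6, -1.0, -1.1]
tcp_pos: [0.5556, -0.0238, 0.1365]
ft_force: [-0.1, -2.3, -0.9]
t 7.4333 tcp [555.57 -23.8  136.45] yaw 89.97 tilt [-0.0001 -0.0008] F [-0.1 -2.3 -0.9] T [-0.7  -0.04 -0.02] w 10.7 g 58.8
```

```bash
python3 -m inch '[[0,0,0,-0.06,0,0,5],[0,0,0,-0.14,0,0,5],[0,0,0,-0.14,0,0.2,5],[0,0,0,-0.14,0,0.4,5],[0,0,0,-0.14,0,0.47,5],[0,0,0,-0.14,0,0.47,5]]' |grep -E "tcp|ft_f"; python3 -m inch '[[0,0,0,0,0,0.03,5],[0,0,0,0,0,0.03,5]]' |grep -E "tcp|ft_f";  python3 -c "
from h import *
st()"
```

```text
tcp_pos: [0.5549, -0.0273, 0.1213]
ft_force: [1.0, 0.0, -1.0]
tcp_pos: [0.5556, -0.0273, 0.1213]
ft_force: [0.4, 0.1, -1.1]
t 8.1 tcp [555.56 -27.26 121.31] yaw 90.01 tilt [-0.0002  0.0001] F [ 0.4  0.1 -1.1] T [-0.07  0.01  0.  ] w 10.4 g 58.7
```

```bash
for k in a; do :; done; python3 -m inch '[[0,0,0,0,0,0.03,5],[0,0,0,0,0,0.03,5]]' |grep -E "tcp|ft_f"; python3 -m inch '[[0,0,0,0,0,0.03,5],[0,0,0,0,0,0.03,5]]' |grep -E "tcp|ft_f"; python3 -m inch '[[0,0,0,0,0,0.03,5],[0,0,0,0,0,0.03,5]]' |grep -E "tcp|ft_f"; python3 -c "
from h import *
st()"
```

```text
tcp_pos: [0.5557, -0.0273, 0.1206]
ft_force: [0.1, 0.7, -1.6]
tcp_pos: [0.5556, -0.0274, 0.1196]
ft_force: [-0.1, -0.4, -2.9]
tcp_pos: [0.5555, -0.0274, 0.1186]
ft_force: [-0.2, -0.1, -2.4]
t 8.6 tcp [555.54 -27.43 118.63] yaw 90.0 tilt [-0.0001 -0.0001] F [-0.2 -0.1 -2.4] T [ 0.03 -0.01  0.01] w 10.6 g 58.7
```

```bash
python3 -m inch '[[0,0,0,0,0,0.03,5],[0,0,0,0,0,0.03,5]]' |grep -E "tcp|ft_f"; python3 -m inch '[[0,0,0,0,0,0.03,5],[0,0,0,0,0,0.03,5]]' |grep -E "tcp|ft_f"; python3 -m inch '[[0,0,0,0,0,0.03,5],[0,0,0,0,0,0.03,5]]' |grep -E "tcp|ft_f"; python3 -c "
from h import *
st()"
```

```text
tcp_pos: [0.5555, -0.0274, 0.1177]
ft_force: [-0.3, 0.7, -1.2]
tcp_pos: [0.5555, -0.0274, 0.1168]
ft_force: [0.1, 0.3, -1.6]
tcp_pos: [0.5555, -0.0274, 0.1159]
ft_force: [0.4, -0.5, -1.2]
t 9.1 tcp [555.52 -27.44 115.88] yaw 90.0 tilt [-0.0002 -0.    ] F [ 0.4 -0.5 -1.2] T [ 0.02  0.02 -0.  ] w 10.9 g 58.7
```

```bash
python3 -m inch '[[0,0,0,0,0,0.05,5],[0,0,0,0,0,0.1,5],[0,0,0,0,0,0.1,5]]' |grep -E "tcp|ft_f"; python3 -m inch '[[0,0,0,0,0,0.05,5],[0,0,0,0,0,0.1,5],[0,0,0,0,0,0.1,5]]' |grep -E "tcp|ft_f"; python3 - <<'E'
from h import *
st()
im,d=grab_frame("side")
cv2.imwrite("pics/a3.png",cv2.resize(im[200:290,250:370],(800,600),interpolation=cv2.INTER_CUBIC)[...,::-1])
E
```

```text
tcp_pos: [0.5554, -0.0274, 0.1127]
ft_force: [0.4, 0.1, -2.1]
tcp_pos: [0.5554, -0.0275, 0.1097]
ft_force: [-1.1, 0.5, -2.3]
t 9.6 tcp [555.41 -27.46 109.71] yaw 89.99 tilt [-0.0005 -0.0001] F [-1.1  0.5 -2.3] T [-0.01  0.04 -0.04] w 11.3 g 58.7
```

View pics/a3.png

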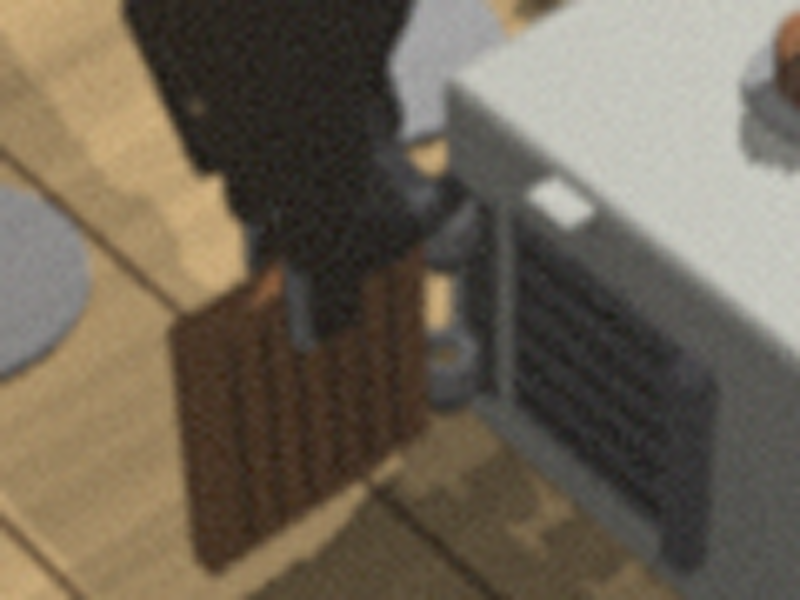

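The brass pin shows inside the lower socket (crop 447,355), so both are threaded. Lowering to the shoulders.

```bash
python3 -m inch '[[0,0,0,0,0,0.05,5],[0,0,0,0,0,0.1,5],[0,0,0,0,0,0.1,5]]' |grep -E "tcp|ft_f"; python3 -m inch '[[0,0,0,0,0,0.03,5],[0,0,0,0,0,0.03,5]]' |grep -E "tcp|ft_f"; python3 -m inch '[[0,0,0,0,0,0.03,5],[0,0,0,0,0,0.03,5]]' |grep -E "tcp|ft_f";python3 -c "
from h import *
st()"
```

```text
tcp_pos: [0.5554, -0.0275, 0.1067]
ft_force: [-0.3, -0.3, -1.4]
tcp_pos: [0.5555, -0.0274, 0.106]
ft_force: [0.2, 0.1, -1.9]
tcp_pos: [0.5556, -0.0274, 0.1052]
ft_force: [0.5, 0.1, -0.9]
t 10.2333 tcp [555.63 -27.39 105.18] yaw 89.99 tilt [0.0001 0.    ] F [ 0.5  0.1 -0.9] T [ 0.08 -0.    0.  ] w 10.6 g 58.9
```

```bash
python3 -m inch '[[0,0,0,0,0,0.03,5],[0,0,0,0,0,0.03,5]]' |grep -E "tcp|ft_f"; python3 -m inch '[[0,0,0,0,0,0.03,5],[0,0,0,0,0,0.03,5]]' |grep -E "tcp|ft_f";python3 -c "
from h import *
st()"
```

```text
tcp_pos: [0.5559, -0.0274, 0.1048]
ft_force: [-1.0, -0.0, 3.6]
tcp_pos: [0.5561, -0.0275, 0.1045]
ft_force: [-2.8, -1.3, 10.7]
t 10.5667 tcp [556.12 -27.53 104.52] yaw 89.99 tilt [ 0.0013 -0.0004] F [-2.8 -1.3 10.7] T [0.14 0.74 0.14] w 10.9 g 60.5
```

```bash
python3 -m inch '[[0,0,0,0,0,-0.04,5],[0,0,0,0,0,-0.04,5],[0,0,0,0,0,-0.04,20],[0,0,0,0,0,-0.04,40],[0,0,0,0,0,-0.04,40],[0,0,0,0,0,-0.04,40],[0,0,0,0,0,-0.04,40]]' |grep -E "tcp|ft_f|wid"; python3 -m inch '[[0,0,0,0,0,-0.4,40],[0,0,0,0,0,-1,40],[0,0,0,0,0,-1.8,40],[0,0,0,0,0,-1.8,40],[0,0,0,0,0,-1.8,40]]' |grep -E "tcp|ft_f|wid"; python3 - <<'E'
from h import *
st()
im,d=grab_frame("side")
cv2.imwrite("pics/a4.png",cv2.resize(im[200:290,250:370],(800,600),interpolation=cv2.INTER_CUBIC)[...,::-1])
E
```

```text
tcp_pos: [0.5556, -0.0274, 0.1045]
ft_force: [0.4, -0.2, -0.3]
gripper_width: 0.0397
tcp_pos: [0.5565, -0.0273, 0.1599]
ft_force: [0.3, 0.1, -0.3]
gripper_width: 0.0403
t 11.5667 tcp [556.52 -27.34 159.85] yaw 89.99 tilt [ 0.0027 -0.0001] F [ 0.3  0.1 -0.3] T [-0.02  0.02 -0.03] w 40.3 g 0.0
```

View pics/a4.png

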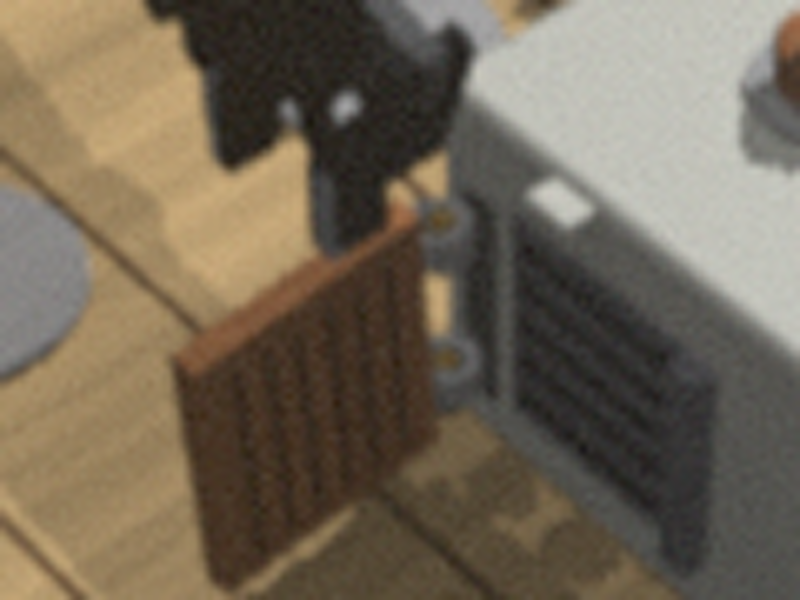

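Both sockets are home with brass showing in each (crop 442,220 and 450,360), leaf standing open. Next: close the fingers, and go round to the outside of the leaf.

```bash
python3 -m inch '[[0,0,0,-0.2,-0.6,-0.2,10],[0,0,0,-0.36,-1.22,-0.2,0],[0,0,0,-0.36,-1.22,-0.2,0],[0,0,0,-0.36,-1.22,-0.2,0],[0,0,0,-0.36,-1.22,0.6,0],[0,0,0,-0.36,-1.22,1.72,0],[0,0,0,-0.36,-1.22,1.72,0],[0,0,0,-0.36,-1.22,1.72,0]]' |grep -E "tcp|ft_f|wid"; python3 -c "
from h import *
st();go(.535,-.0376,.108,90)"
```

```text
tcp_pos: [0.518, -0.0379, 0.1057]
ft_force: [0.8, 0.3, 0.3]
gripper_width: -0.0003
t 12.2833 tcp [517.99 -37.9  105.71] yaw 90.03 tilt [-0.0042  0.0005] F [0.8 0.3 0.3] T [-0.01 -0.   -0.02] w -0.3 g 0.0
row [-0.049, -0.005, 0.007, 0.01, 0.567, -0.079] rows>= 0.4
```

```bash
python3 -m inch '[[0,0,0,0,0.2,0,0],[0,0,0,0,0.4,0,0],[0,0,0,0,0.5,0,0],[0,0,0,-0.02,0.6,0,0],[0,0,0,-0.05,0.7,0,0],[0,0,0,-0.07,0.8,0,0],[0,0,0,-0.1,0.9,0,0],[0,0,0,-0.1,1.0,0,0]]' |grep -E "tcp|ft_f"; python3 -m inch '[[0,0,0,0,0.07,0,0],[0,0,0,0,0.14,0,0],[0,0,0,0,0.21,0,0],[0,0,0,0,0.28,0,0],[0,0,0,0,0.35,0,0],[0,0,0,0,0.42,0,0],[0,0,0,0.01,0.5,0,0],[0,0,0,0.01,0.57,0,0]]' |grep -E "tcp|ft_f"; python3 -m inch '[[0,0,0,0.02,0.07,0,0],[0,0,0,0.04,0.14,0,0],[0,0,0,0.06,0.21,0,0],[0,0,0,0.08,0.28,0,0],[0,0,0,0.1,0.35,0,0],[0,0,0,0.12,0.42,0,0],[0,0,0,0.15,0.5,0,0],[0,0,0,0.18,0.58,0,0]]' |grep -E "tcp|ft_f"; python3 - <<'E'
from h import *
st();go(.6004,-.0248,.108,90)
im,d=grab_frame("side")
cv2.imwrite("pics/a5.png",cv2.resize(im[200:290,250:370],(800,600),interpolation=cv2.INTER_CUBIC)[...,::-1])
E
```

```text
tcp_pos: [0.5493, -0.0415, 0.1071]
ft_force: [-1.3, -0.4, 0.0]
tcp_pos: [0.5664, -0.0408, 0.107]
ft_force: [-0.0, -0.9, 0.8]
tcp_pos: [0.5837, -0.0354, 0.107]
ft_force: [-0.4, -0.0, -0.2]
t 14.2833 tcp [583.71 -35.44 107.04] yaw 90.0 tilt [-0.0001 -0.0001] F [-0.4 -0.  -0.2] T [-0.    0.03  0.  ] w 0.1 g 0.1
row [-0.001, 0.001, -0.001, 0.355, 0.556, -0.032] rows>= 0.5
```

View pics/a5.png

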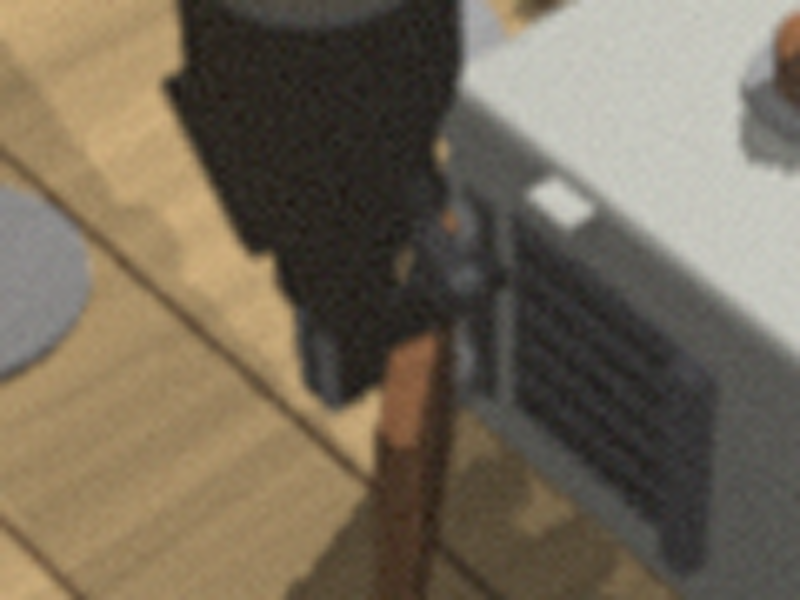

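The leaf (crop 415,400) has swung about 45 degrees, with the finger behind it. Pushing on.

```bash
python3 -m inch '[[0,0,0,0.04,0.07,0,0],[0,0,0,0.08,0.14,0,0],[0,0,0,0.12,0.2,0,0],[0,0,0,0.17,0.27,0,0],[0,0,0,0.21,0.34,0,0],[0,0,0,0.26,0.41,0,0],[0,0,0,0.3,0.47,0,0],[0,0,0,0.35,0.54,0,0]]' |grep -E "tcp|ft_f"; python3 -m inch '[[0,0,0,0.06,0.05,0,0],[0,0,0,0.12,0.1,0,0],[0,0,0,0.18,0.15,0,0],[0,0,0,0.25,0.2,0,0],[0,0,0,0.31,0.26,0,0],[0,0,0,0.38,0.31,0,0],[0,0,0,0.44,0.36,0,0],[0,0,0,0.5,0.42,0,0]]' |grep -E "tcp|ft_f";  python3 -m inch '[[0,0,0,0.05,0.03,0,0],[0,0,0,0.1,0.06,0,0],[0,0,0,0.14,0.09,0,0],[0,0,0,0.19,0.12,0,0],[0,0,0,0.23,0.15,0,0],[0,0,0,0.28,0.18,0,0],[0,0,0,0.33,0.2,0,0],[0,0,0,0.36,0.22,0,0]]' |grep -E "tcp|ft_f";python3 -c "
from h import *
st()"
```

```text
tcp_pos: [0.5999, -0.0249, 0.107]
ft_force: [0.4, -1.0, -1.0]
tcp_pos: [0.6124, -0.0098, 0.107]
ft_force: [-0.3, -0.4, -0.2]
tcp_pos: [0.619, 0.001, 0.1071]
ft_force: [-0.4, -0.2, -0.3]
t 16.3333 tcp [618.99   1.03 107.06] yaw 90.0 tilt [0.0001 0.    ] F [-0.4 -0.2 -0.3] T [-0.04  0.01  0.02] w -0.1 g 0.1
```

Now only along the face direction, in small steps until contact.

```bash
python3 -m inch '[[0,0,0,0.03,0,0,0],[0,0,0,0.06,0,0,0],[0,0,0,0.09,0,0,0],[0,0,0,0.12,0,0,0],[0,0,0,0.15,0,0,0],[0,0,0,0.18,0,0,0],[0,0,0,0.2,0,0,0],[0,0,0,0.2,0,0,0]]' |grep -E "tcp|ft_f"; python3 -m inch '[[0,0,0,0.03,0,0,0],[0,0,0,0.03,0,0,0]]' |grep -E "tcp|ft_f";python3 -m inch '[[0,0,0,0.03,0,0,0],[0,0,0,0.03,0,0,0]]' |grep -E "tcp|ft_f";python3 -m inch '[[0,0,0,0.03,0,0,0],[0,0,0,0.03,0,0,0]]' |grep -E "tcp|ft_f"
```

```text
tcp_pos: [0.6189, 0.007, 0.1071]
ft_force: [0.2, 0.2, 0.3]
tcp_pos: [0.6189, 0.0079, 0.1071]
ft_force: [0.4, -0.3, -0.3]
tcp_pos: [0.6189, 0.0088, 0.107]
ft_force: [0.4, 0.6, -0.4]
tcp_pos: [0.6189, 0.0097, 0.1071]
ft_force: [0.3, 0.2, 0.2]
```

```bash
python3 - <<'E'
from h import *
st()
n="side"; im,d=grab_frame(n); P=cloud(n,d)
m=(P[...,2]>.04)&(P[...,2]<.1)&(P[...,0]>.57)&(P[...,0]<.65)&(P[...,1]<.05)&(P[...,1]>-.03)
q=P[m]; print(len(q),np.percentile(q[:,1],[5,50,95])); A=np.c_[q[:,0]-.61,q[:,2]-.07,np.ones(len(q))]; print(np.linalg.lstsq(A,q[:,1],rcond=None)[0])
E
```

```text
t 17.5 tcp [618.92   9.73 107.07] yaw 90.01 tilt [0.0001 0.0001] F [0.3 0.2 0.2] T [-0.03 -0.05  0.03] w 0.1 g 0.1
415 [0.01706705 0.0186837  0.02059409]
[-0.02380971  0.02563955  0.01891618]
```

```bash
python3 -m inch '[[0,0,0,0.03,0,0,0],[0,0,0,0.03,0,0,0]]' |grep -E "tcp|ft_f"; python3 -m inch '[[0,0,0,0.03,0,0,0],[0,0,0,0.03,0,0,0]]' |grep -E "tcp|ft_f";python3 -m inch '[[0,0,0,0.03,0,0,0],[0,0,0,0.03,0,0,0]]' |grep -E "tcp|ft_f"
```

```text
tcp_pos: [0.6189, 0.0105, 0.1071]
ft_force: [-0.5, 0.0, 0.5]
tcp_pos: [0.6188, 0.0108, 0.1069]
ft_force: [0.7, -2.2, -0.1]
tcp_pos: [0.6188, 0.0109, 0.1069]
ft_force: [0.1, -4.5, 1.1]
```

Contact with the stop at about 4.5 N. Backing off and checking.

```bash
python3 -m inch '[[0,0,0,-0.05,0,0,0],[0,0,0,-0.2,0,0,0],[0,0,0,-0.8,0,0,0],[0,0,0,-1.6,0,0,0],[0,0,0,-2.4,0,-1,0],[0,0,0,-2.4,0,-2,0],[0,0,0,-2.4,0,-2,0],[0,0,0,-2.4,0,-2,0]]' |grep -E "tcp|ft_f"; python3 - <<'E'
from h import *
st()
n="side"; im,d=grab_frame(n); P=cloud(n,d)
m=(P[...,2]>.04)&(P[...,2]<.12)&(P[...,0]>.57)&(P[...,0]<.65)&(P[...,1]<.05)&(P[...,1]>-.03)
q=P[m]; A=np.c_[q[:,0]-.61,q[:,2]-.07,np.ones(len(q))]; print(len(q),np.linalg.lstsq(A,q[:,1],rcond=None)[0])
cv2.imwrite("pics/a6.png",cv2.resize(im[200:290,280:400],(800,600),interpolation=cv2.INTER_CUBIC)[...,::-1])
E
```

```text
tcp_pos: [0.6203, -0.0596, 0.169]
ft_force: [-0.4, -0.2, -0.5]
t 18.7167 tcp [620.27 -59.57 169.04] yaw 89.98 tilt [0.0042 0.0007] F [-0.4 -0.2 -0.5] T [0.03 0.03 0.02] w 0.1 g 0.0
716 [-0.00868646  0.13004265  0.01994084]
```

View pics/a6.png

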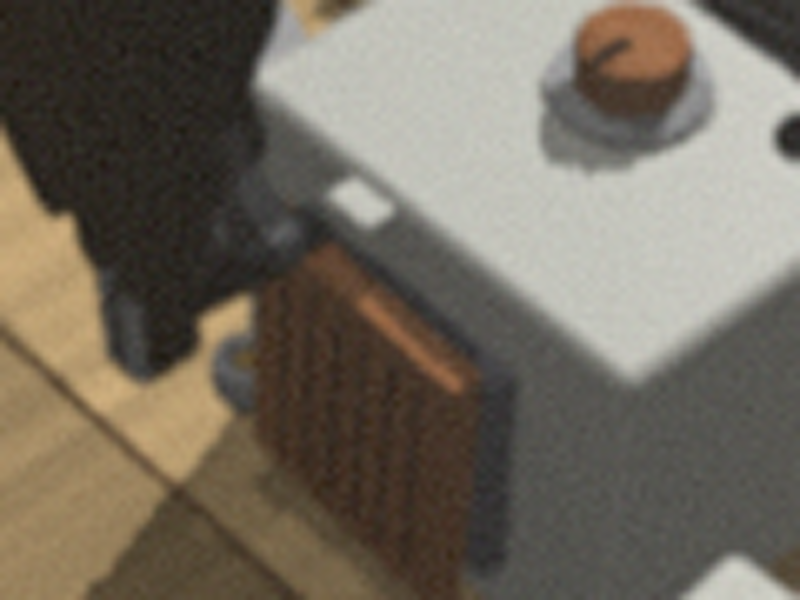

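The leaf is shut flat against the front (crop 255–480), still on its pin (240,355), and the gripper is clear.

```bash
python3 -m inch '[[0,0,0,0,0,0,0],[0,0,0,0,0,0,0],[0,0,0,0,0,0,0],[0,0,0,0,0,0,0]]' |grep -E "tcp|ft_f"; python3 -c "
from station import *
print(job_done())"
```

```text
tcp_pos: [0.6185, -0.0594, 0.1663]
ft_force: [0.3, 0.0, 0.5]
the job is handed in; nothing more can be done
None
```

The leaf hangs fully home on both pins, swung shut against the stop and released, and the job is handed in (about 19 s of 72 s used, highest measured force about 11 N); the hand-in returned no verdict.

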